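# Shut the mixer's drive cover and hold its circlip spread at the groove

## Robot

A 7-joint arm with a two-finger parallel gripper is mounted at the origin on the work surface. World frame = base frame: x ahead of the robot, y to its left, z up, the work surface at z = 0. Lengths are in m, angles in rad, forces in N, time in s.
With the tool pointing down it reaches from about 0.4 to 0.85 m from the base axis. Payload 10.4 kg.
Tool frame: the origin (TCP) lies on the mounting face of the last link; the fingertips stand 173 mm ahead of it and the grasp point (between the pads) lies 155 mm ahead of it (manip.tip_extent is the distance from the TCP to the fingertips, in m); z points along the fingers, y is the line along which they close (so a half turn about z gives the same grasp; the last joint's range is limited). The gripper opens to 85 mm and grips with 20 to 120 N. Pads are 22 mm wide; open, the fingers measure 114 mm over their backs; the gripper's body (76 mm by 85 mm) begins 54 mm behind the grasp point. The pads swing forward as they close: fully open they stand 13 mm farther back than shut.
Start: joints at [1.095, 0.332, -0.065, 1.46, 0.022, 1.35, -0.088], TCP at [0.273, -0.562, 0.405] pointing down, gripper open.
Joint ranges: [-2.6, 2.6], [-0.5, 2.12], [-1.47, 1.34], [0.16, 2.42], [-1.27, 4.41], [0.06, 2.06], [-2.6, 2.6]. Speed limits (rad/s): [2.22, 2.22, 2.79, 2.79, 3.14, 3.14, 3.14].

## Interface

Orientations are given as a unit quaternion [x, y, z, w].
In Python, from workcell import manip gives the robot as it stands.
- The arm moves only by the tool move_arm, never from a script. Its argument "plan" is one flat list of numbers, 7 for each row, row after row: the turn, a rotation vector about the tool's x, y, z in rad, then the shift along the tool's x, y, z in m, then the finger opening in m, from 0 to 0.0854. In form: [ax, ay, az, dx, dy, dz, gripper, ax, ay, az, dx, dy, dz, gripper, ...]. A call has 1 to 12 rows; each row is the pose to reach, as a shift and turn from the pose commanded when the call began, along the tool's axes at that moment; what a row does not reach only later rows make up. A row lasts 1/8 s, in which the tool goes at most 62.5 mm and 10.7 degrees, less where a joint would pass 70% of its speed; a pose out of reach is approached as far as the arm can. A call with a gripper value outside its range is refused whole. The fingers move at their own pace and stop on an object; "squeeze" is the grip in N (left out, the last holds). Time passes only in rows, so rows that repeat a pose let the fingers close. It gives the time, the measured TCP pose, the force, the opening and the grip force at its end, in the units of the state.
- manip.get_obs(): the state, without advancing time (a new reading comes with each control period).
- manip.camera(name): name is "scene" or "top" or "wrist"; returns a dict with "color" (480x640x3 uint8, red, green, blue), "fx", "fy", "cx", "cy" (pixels), "cam_to_world" (4x4, takes a point from camera to world coordinates); the wrist camera has in their place "mount" (4x4, takes a point from camera to tool coordinates, whose origin is the TCP and whose axes are the flange's). Camera axes: x right, y down, z forward; pixel columns grow to the right and rows downward; lengths in m; the calibration is good to about 2 mm. A picture is of the moment at which its call begins: read the wrist's pose just before it. There is no depth.
- manip.hand_in(): hands the job in; it is judged then, once.
Trained networks look in a picture, given as the dict that the camera call returned (one of the last four; its "shot" number tells which), for a name from the list of things; names that differ only in an ending like _2 or _b are one class to them, and where a whole thing is asked for, a point or a joint stands for the part that bears it (a point fixed in the world has none). Each returns a list of dicts, best first, with "conf" (0 to 1); they miss things now and then, are a little off and sometimes report something else, mostly with a low value. They report only what shows in the picture. A call takes as long as a camera call. They do not tell look-alikes from the thing itself.
- manip.look_for(picture, label): "position" ([x, y, z] in m, in the coordinates of the camera as it stood for that picture, good to about 4 mm: the middle of the surface that is visible of it).
- manip.silhouettes(picture, label): "pixels" (480x640 bool, what is visible of it).
- manip.tip_of(picture, label): "position" ([x, y, z] in m, in the coordinates of the camera as it stood for that picture, good to about 4 mm: a listed point, or the origin of a listed thing).
The state is a dict: "clock": time; "joint_pos": joint angles; "joint_velocities": joint speeds; "tau": joint torques, N m; "position": TCP position; "ee_rot": TCP orientation; "ft_force": force on the tool from outside, world axes, zero at the start; "torque": the same for the moment, N m; "grip_width": opening from 0.0 (shut) to 1.0 (fully open); "grasp_force": force on a finger pad.
Only numpy, scipy, OpenCV 4.12 (cv2) and the standard library are available. Lean on these libraries where they do the work, as an engineer would, in place of code of your own. Each camera call takes 0.05 s, during which the arm holds its last target. There are 200 camera calls.

## Task

Put the plaster mixer's drive back together: press its hinged cover down until it snaps past the catch and is fully shut, with the spindle standing up through the cover's bush. Then take the circlip pliers out of their rack, squeeze the handles to spread the circlip on their pins, slide it over the spindle end and down flat onto the bush, level with the groove, and finish still holding it there with the circlip fully spread and centred round the spindle: do not let go. Leave the other things on the bench where they are.

Things in the scene. Friction and masses are not known exactly. Their poses are not given: they have to be found in the camera images.
- mixer: drive base of a plaster mixer, fixed: white open-topped housing 220 (x) x 170 (y) x 92 mm on rubber feet, belt drive inside, upright steel spindle. Origin on the bench under its centre; x points from the control face (knob, switch) to the hinge side, z up. The cover's hinge line runs along y at x = +112.5 mm, z = 96 mm. A sprung ball catch sits mid-way in the control-face wall.
- cover (a joint): hinge angle of the mixer's flat aluminium cover (222 x 172 x 8 mm): 0 = fully shut, grows as its control-face edge rises. Starts open at 0.35 to 0.75; a stiff hinge, it stays where it is left. Between about 0.06 and 0.02 the tongue on its edge rides over the ball catch (it stops at about 0.05 if not pressed past); this takes about 8 N at the edge, then it snaps to 0 and stays.
- cover_hinge (a point): point on the cover's hinge line, mid-length, 96 mm above the bench; turns with the cover, its axes are the mixer's when shut
- cover_press (a point): where to press: on the cover's upper face, mid-width, 200 mm from the hinge line (and 4 mm above it when shut), 23 mm inside the free edge, clear of bush and spindle. 100 mm above the bench when shut.
- bush_seat (a point): on the spindle axis at the level of the top of the cover's raised bush when shut: 103 mm above the bench, 30 mm from the housing's centre towards the control face; fixed to the mixer, z up. The bush is 54 mm across, bore 37 mm, and stands 3 mm above the cover. The groove (26 mm diameter, 4 mm wide) begins at the bush's face.
- spindle_end (a point): centre of the spindle's end face (21 mm across), 20 mm above bush_seat. Below it a 5 mm high chamfer, then full diameter 31 mm for 11 mm down to the groove.
- rack: steel plier rack, fixed: base plate 100 x 110 x 8 mm, an upright plate at its -x end, two level rails along its x (top 75 mm above the bench, 8 mm thick, 16 mm wide, 24 mm apart), open at the +x end. Origin on the bench under the place where the pliers hang; the rails end 14 mm to +x of it.
- pliers: upright circlip pliers, 0.22 kg, handles up. Origin at the pivot, 84 mm above the bench at the start; z up, y across the handles, x the way the circlip sticks out = the rack's open side. The joint block (34 y x 16 x x 18 mm) rests on the rails, jaws between them, circlip underneath (top 34 mm above the bench): lift a few mm, draw the pliers at least 35 mm to +x, then lift.
- handles (a point): where to grip: midway between both handles, 72 mm above the pivot. Take both at once from above, closing along the pliers' y. Each is a rubber-covered bar 13 (x) x 9 mm, from 38 to 98 mm above the pivot; over both: 58 mm here and 66 mm at the top when free, 37 mm and parallel when fully squeezed.
- lever_left (a joint): angle of one handle (the other mirrors it): 0 = free, handles apart, pins together; 0.146 = squeezed to the stop, circlip fully spread. A spring opens them: full squeeze takes about 10 N at the handles point; 20 to 30 N holds them at the stop.
- ring (a point): centre of the circlip's underside: 22.5 mm to +x of the pivot, 53.5 mm below it, axes as the pliers'. Flat dark spring steel ring, 3 mm thick, square to the pliers, about 46 mm across, gap and lugs at the pins, back towards +x. Fully spread its bore is 35 mm about this point (2 mm clear of the spindle all round); free, it is 28 mm wide and does not go over.
- cast_upper: bystander: cream plaster cast of a jaw, about 65 x 62 x 35 mm; origin under it
- cast_lower: bystander: yellowish plaster cast of a jaw, about 65 x 62 x 33 mm; origin under it
- wax_rim: bystander: pink horseshoe of wax, about 50 x 62 x 12 mm; origin under it
- bowl: bystander: green rubber mixing bowl, 124 mm across, 70 mm high; origin under it
- spatula: bystander: spatula with wooden handle, 200 mm long, lying between mixer and rack
- burner: bystander: round metal spirit burner, 68 mm across, 63 mm high; origin under it
- wax_knife: bystander: wax knife with wooden handle, 160 mm long
Not all that is in view belongs to the job. Leave any pink look-alike of the pliers alone.

How it is judged:
By the outcome, as a careful person would: the job done as asked, in the order asked, and still so for the second after the job is handed in, while the arm keeps its last pose, push and grip.
It also fails if it takes over 61 s, if anything falls off the work surface, if the arm or the gripper's body presses on something with over 40 N, if the wrist force passes 120 N, or if a joint passes its speed limit or range.

## Working session

There is one attempt and no reset: what is moved stays moved. The work goes in short steps, Python scripts to look and compute and a tool call to move; the robot and the scene stay as the last step left them, time stands still between calls to the robot, and variables do not carry over. Pictures are saved under pics/ and viewed, at most 10 in all, crops included, and the job is handed in when it is done.

Besides the shell and the picture viewer there is one more tool, called after "Call:" by a JSON object that holds its "op" and its "data", one argument or row to a line. move_arm: Moves the arm, as the interface text tells. Its arguments: {"type":"object","properties":{"plan":{"type":"array","items":{"type":"number"}},"squeeze":{"type":"number"}},"required":["plan"]}

```bash
mkdir -p pics; ls; cat > h.py <<'E'
import numpy as np, cv2
from scipy.spatial.transform import Rotation as R
from workcell import manip
def T():
    o=manip.get_obs(); M=np.eye(4); M[:3,:3]=R.from_quat(o["ee_rot"]).as_matrix(); M[:3,3]=o["position"]; return M
def shot(n):
    t=T(); p=manip.camera(n)
    p["M"]=p["cam_to_world"] if n!="wrist" else t@np.array(p["mount"])
    p["M"]=np.array(p["M"]); return p
def w(p,x): return (p["M"]@np.append(x,1))[:3]
def px(p,X):
    c=np.linalg.inv(p["M"])@np.append(X,1); return np.array([p["fx"]*c[0]/c[2]+p["cx"],p["fy"]*c[1]/c[2]+p["cy"]])
def ray(p,u,v,z):
    d=p["M"][:3,:3]@np.array([(u-p["cx"])/p["fx"],(v-p["cy"])/p["fy"],1]); o=p["M"][:3,3]; return o+d*(z-o[2])/d[2]
def save(p,f): cv2.imwrite("pics/"+f,cv2.cvtColor(p["color"],cv2.COLOR_RGB2BGR))
def find(p,names,k=2):
    for n in names:
        for f in ("tip_of",):
            for r in getattr(manip,f)(p,n)[:k]:
                P=w(p,r["position"]); print(n,f,round(r["conf"],2),P.round(4),px(p,P).round())
E
python3 - <<'E'
from h import *
np.set_printoptions(suppress=True)
print(T().round(3)); o=manip.get_obs(); print(o["clock"],o["ft_force"],o["grip_width"])
for n in("top","scene"):
    p=shot(n); save(p,n+"0.png"); print(n,p["M"].round(3),p["fx"])
    find(p,["mixer","cover_hinge","cover_press","bush_seat","spindle_end","rack","pliers","handles","ring","spatula","bowl"],3)
E
```

```text
pics
[[ 0.899  0.438 -0.001  0.273]
 [ 0.438 -0.899  0.001 -0.562]
 [-0.    -0.001 -1.     0.404]
 [ 0.     0.     0.     1.   ]]
0.0 [ 0.72478304 -0.63713505  0.04290324] 0.999883652682219
top [[ 0.072 -0.975  0.208  0.355]
 [-0.997 -0.07   0.017 -0.014]
 [-0.002 -0.209 -0.978  1.194]
 [ 0.     0.     0.     1.   ]] 471.6987396174687
mixer tip_of 0.9 [ 0.5914 -0.2135 -0.0031] [413. 254.]
cover_hinge tip_of 0.72 [0.3533 0.0978 0.0039] [284. 339.]
cover_hinge tip_of 0.59 [ 0.6965 -0.2383  0.0939] [432. 205.]
cover_press tip_of 0.34 [ 0.7677 -0.1432 -0.0004] [389. 186.]
bush_seat tip_of 0.65 [ 0.5593 -0.2106  0.1079] [420. 258.]
bush_seat tip_of 0.62 [0.5704 0.2611 0.0296] [227. 246.]
spindle_end tip_of 0.63 [ 0.5615 -0.2094  0.1254] [421. 256.]
rack tip_of 0.97 [0.5542 0.2383 0.0019] [237. 255.]
pliers tip_of 0.96 [0.6908 0.423  0.0535] [167. 193.]
pliers tip_of 0.94 [0.6951 0.2931 0.0513] [218. 195.]
pliers tip_of 0.76 [0.4942 0.3404 0.055 ] [189. 272.]
handles tip_of 0.74 [0.6827 0.4189 0.1264] [158. 187.]
handles tip_of 0.68 [0.6945 0.2909 0.1263] [212. 186.]
handles tip_of 0.65 [0
[... 988 characters left out ...]
]
rack tip_of 0.62 [0.5571 0.2339 0.0003] [379. 310.]
rack tip_of 0.25 [0.5584 0.24   0.086 ] [383. 294.]
pliers tip_of 0.87 [0.6962 0.2928 0.055 ] [354. 339.]
pliers tip_of 0.8 [0.6888 0.4261 0.0573] [390. 377.]
pliers tip_of 0.75 [0.5009 0.3369 0.0535] [421. 315.]
handles tip_of 0.94 [0.5036 0.3404 0.1254] [426. 300.]
handles tip_of 0.76 [0.5611 0.2368 0.1565] [384. 277.]
handles tip_of 0.75 [0.6901 0.4124 0.1229] [389. 360.]
ring tip_of 0.94 [0.5062 0.357  0.0011] [422. 331.]
ring tip_of 0.91 [ 0.6897  0.3965 -0.0027] [380. 379.]
ring tip_of 0.64 [0.6964 0.2689 0.002 ] [348. 343.]
spatula tip_of 0.83 [0.5375 0.0802 0.0022] [352. 272.]
bowl tip_of 0.68 [ 0.5228 -0.4709 -0.0044] [267. 179.]
```

View pics/scene0.png

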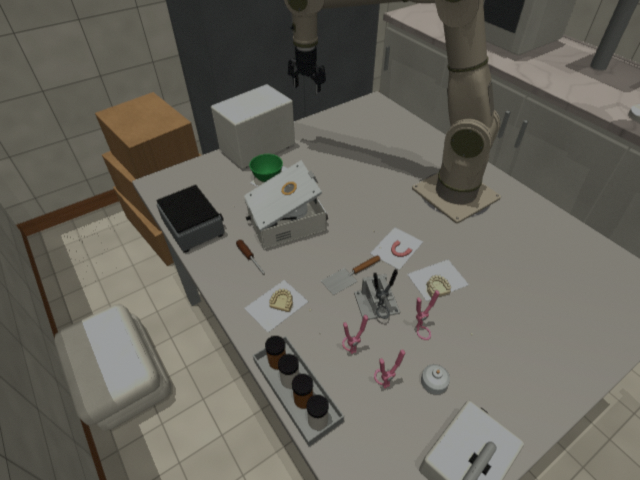

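View pics/top0.png

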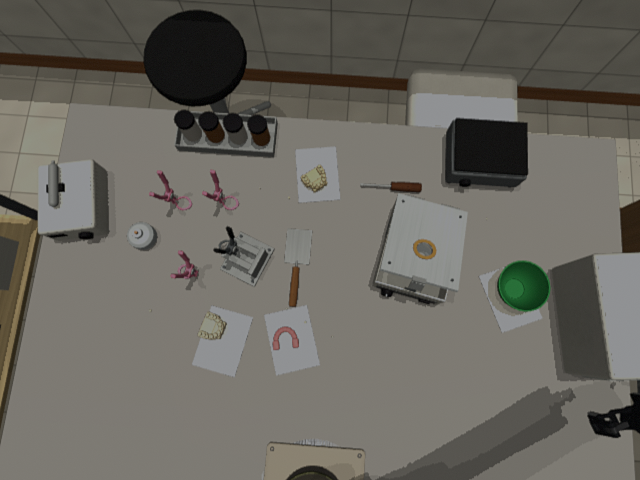

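The real pliers are the black-handled ones in the rack, at top (228,245) and scene (382,290). The three pink ones, at top (168,190), (218,193) and (186,268), stand free on the bench, so they are look-alikes. I'll confirm with one enlarged crop.

```bash
python3 - <<'E'
from h import *
a=cv2.imread("pics/top0.png")[215:300,190:290]; b=cv2.imread("pics/scene0.png")[255:335,340:440]
cv2.imwrite("pics/rack.png",np.hstack([cv2.resize(a,(400,400),interpolation=2),cv2.resize(b,(400,400),interpolation=2)]))
E
```

```text
(no output)
```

View pics/rack.png

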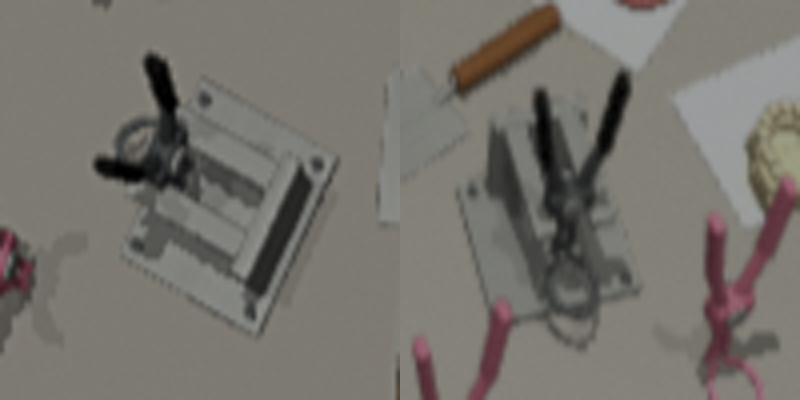

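Confirmed: the black-handled pliers hang on the rails, with the circlip sticking out at the open side. That side points along about (+0.5,+0.87) in the world, and the upright plate is at the other end. First I go over the cover.

Call:
{"op": "move_arm", "data": {
  "plan": [0, 0, 0.07, 0.04, -0.023, 0, 0, 0, 0, 0.14, 0.08, -0.046, 0, 0, 0, 0, 0.21, 0.12, -0.07, 0, 0, 0, 0, 0.28, 0.16, -0.093, 0, 0, 0, 0, 0.36, 0.2, -0.116, 0, 0, 0, 0, 0.43, 0.24, -0.14, 0, 0, 0, 0, 0.5, 0.28, -0.16, 0, 0, 0, 0, 0.57, 0.32, -0.185, 0, 0, 0, 0, 0.64, 0.36, -0.21, 0, 0, 0, 0, 0.64, 0.37, -0.215, 0, 0, 0, 0, 0.64, 0.37, -0.215, 0, 0]
}}

```text
clock: 2.58
position: [0.5122, -0.2067, 0.4047]
ee_rot: [0.996, -0.093, -0.0, 0.0]
ft_force: [-0.2, -0.8, -0.0]
grip_width: 0.002
grasp_force: 0.0
```

```bash
python3 - <<'E'
from h import *
np.set_printoptions(suppress=True)
print(T().round(3)); o=manip.get_obs(); print(o["clock"],o["ft_force"],o["grip_width"])
p=shot("wrist"); save(p,"w1.png"); print(np.array(p["mount"]).round(3),p["fx"])
N=["mixer","cover_hinge","cover_press","bush_seat","spindle_end"]
find(p,N,1)
for n in("top","scene"):
    print(n); find(shot(n),N,1)
    find(shot(n),["pliers","handles","rack","ring"],4)
E
```

```text
[[ 0.983 -0.184 -0.     0.512]
 [-0.184 -0.983 -0.    -0.207]
 [-0.     0.    -1.     0.405]
 [ 0.     0.     0.     1.   ]]
2.575 [-0.18944923 -0.79330515 -0.0448856 ] 0.0017151859741796078
[[-0.001 -0.949 -0.315  0.082]
 [ 1.    -0.    -0.001  0.   ]
 [ 0.001 -0.315  0.949  0.031]
 [ 0.     0.     0.     1.   ]] 421.74242616491347
mixer tip_of 0.61 [ 0.5951 -0.2155  0.0045] [314.  95.]
cover_press tip_of 0.79 [ 0.5223 -0.2055  0.1758] [315. 249.]
bush_seat tip_of 0.95 [ 0.5643 -0.208   0.1047] [308. 147.]
spindle_end tip_of 0.85 [ 0.5642 -0.206   0.122 ] [304. 151.]
top
mixer tip_of 0.98 [ 0.5903 -0.2143 -0.0032] [414. 254.]
cover_hinge tip_of 0.77 [ 0.6992 -0.2369  0.0961] [432. 203.]
cover_press tip_of 0.95 [ 0.5208 -0.2005  0.174 ] [420. 270.]
bush_seat tip_of 0.82 [ 0.5598 -0.2089  0.1028] [419. 259.]
spindle_end tip_of 0.89 [ 0.5606 -0.2073  0.1252] [420. 257.]
pliers tip_of 0.89 [0.6958 0.2949 0.0503] [218. 195.]
pliers tip_of 0.7 [0.6893 0.4187 0.0542] [168. 194.]
pliers tip_of 0.67 [0.4973 0.3388 0.052 ] [190. 271.]
handles tip_of 0.96 [0.6871 0.4174 0.1226] [159. 186.]
han
[... 676 characters left out ...]
nd tip_of 0.97 [ 0.5618 -0.2113  0.1211] [293. 195.]
pliers tip_of 0.96 [0.502  0.3353 0.0541] [420. 314.]
pliers tip_of 0.81 [0.6989 0.2923 0.0592] [353. 339.]
pliers tip_of 0.78 [0.6875 0.4181 0.0576] [388. 374.]
handles tip_of 0.92 [0.5009 0.3382 0.1274] [426. 299.]
handles tip_of 0.82 [0.6957 0.293  0.1234] [356. 325.]
handles tip_of 0.82 [0.6859 0.415  0.1266] [391. 359.]
handles tip_of 0.78 [0.5604 0.2396 0.157 ] [385. 278.]
rack tip_of 0.56 [0.5586 0.236  0.0006] [379. 310.]
ring tip_of 0.77 [ 0.6885  0.3957 -0.0003] [380. 378.]
ring tip_of 0.75 [0.6978 0.2736 0.0003] [348. 345.]
ring tip_of 0.73 [0.5665 0.258  0.0292] [383. 311.]
ring tip_of 0.67 [ 0.5053  0.359  -0.0012] [422. 332.]
```

View pics/w1.png

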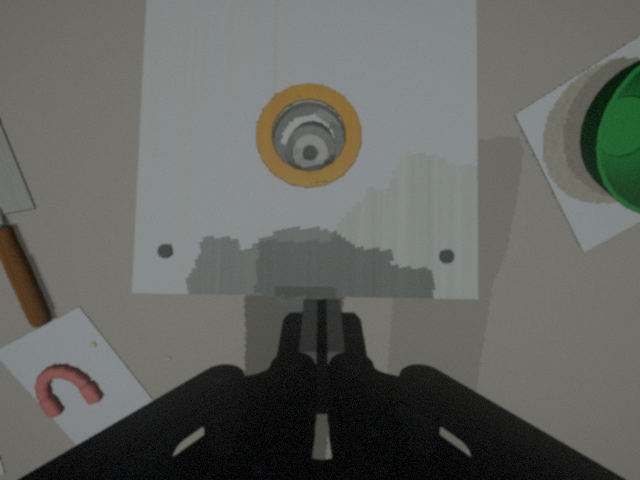

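The cover lies square in the view: bush at (309,135), spindle inside it at (310,152), free edge near row 295 beside the fingertips. Pressing straight down here lands about 191 mm from the hinge.

Call:
{"op": "move_arm", "data": {
  "plan": [0, 0, 0, 0, -0.008, 0.025, 0, 0, 0, 0, 0, -0.008, 0.045, 0, 0, 0, 0, 0, -0.008, 0.057, 0, 0, 0, 0, 0, -0.008, 0.07, 0, 0, 0, 0, 0, -0.008, 0.083, 0, 0, 0, 0, 0, -0.008, 0.096, 0, 0, 0, 0, 0, -0.008, 0.108, 0, 0, 0, 0, 0, -0.008, 0.118, 0, 0, 0, 0, 0, -0.008, 0.124, 0, 0, 0, 0, 0, -0.008, 0.128, 0, 0, 0, 0, 0, -0.008, 0.131, 0, 0, 0, 0, 0, -0.008, 0.131, 0]
}}

```text
clock: 5.48
position: [0.5137, -0.199, 0.2736]
ee_rot: [0.996, -0.093, 0.0, 0.0]
ft_force: [0.0, -0.3, 0.6]
grip_width: -0.001
grasp_force: 0.0
```

Call:
{"op": "move_arm", "data": {
  "plan": [0, 0, 0, 0, 0, 0.002, 0, 0, 0, 0, 0, 0, 0.004, 0]
}}

```text
clock: 5.72
position: [0.5139, -0.1989, 0.2729]
ee_rot: [0.996, -0.094, 0.0, 0.0]
ft_force: [-20.6, 6.6, 46.7]
grip_width: -0.004
grasp_force: 23.3
```

Firm contact with the fingertip at 100 mm height, so the cover is shut. Now up and over to the pliers, opening the gripper.

Call:
{"op": "move_arm", "data": {
  "plan": [0, 0, 0, 0, 0, -0.05, 0.04, 0, 0, 0, 0, 0, -0.1, 0.085, 0, 0, -0.14, -0.004, -0.05, -0.147, 0.085, 0, 0, -0.28, -0.008, -0.1, -0.147, 0.085, 0, 0, -0.42, -0.012, -0.15, -0.147, 0.085, 0, 0, -0.57, -0.016, -0.2, -0.147, 0.085, 0, 0, -0.71, -0.02, -0.25, -0.147, 0.085, 0, 0, -0.86, -0.024, -0.3, -0.147, 0.085, 0, 0, -1.0, -0.028, -0.35, -0.147, 0.085, 0, 0, -1.15, -0.032, -0.4, -0.147, 0.085, 0, 0, -1.295, -0.036, -0.441, -0.147, 0.085, 0, 0, -1.295, -0.036, -0.441, -0.147, 0.085]
}}

```text
clock: 7.22
position: [0.5594, 0.2448, 0.4163]
ee_rot: [0.849, 0.529, 0.0, -0.001]
ft_force: [-0.5, 0.3, -0.4]
grip_width: 0.996
grasp_force: 0.0
```

```bash
python3 - <<'E'
from h import *
np.set_printoptions(suppress=True)
print(T().round(4)); o=manip.get_obs(); print(o["clock"],o["ft_force"],o["grip_width"],np.round(o["joint_pos"],2))
p=shot("wrist"); save(p,"w2.png")
find(p,["handles","pliers","ring","rack"],3)
q=shot("top")
find(q,["cover_press","bush_seat","spindle_end","cover_hinge"],1)
s=shot("scene"); find(s,["cover_press","bush_seat","spindle_end"],1)
cv2.imwrite("pics/w2b.png",np.vstack([np.hstack([cv2.cvtColor(cv2.resize(x["color"][a:b,c:d],(400,300)),4) for x,a,b,c,d in((q,180,315,360,540),(s,130,265,200,380))]),cv2.resize(cv2.imread("pics/w2.png")[:,:],(800,600))[150:450]]))
E
```

```text
[[ 0.4402  0.8979 -0.0009  0.5594]
 [ 0.8979 -0.4402  0.0023  0.2448]
 [ 0.0017 -0.0019 -1.      0.4163]
 [ 0.      0.      0.      1.    ]]
7.225 [-0.5280151   0.31791636 -0.43086437] 0.9959673587158024 [ 0.06  0.38 -0.7   1.46  0.24  1.4  -1.11]
handles tip_of 0.86 [0.5061 0.3399 0.1247] [172. 131.]
handles tip_of 0.84 [0.7033 0.2962 0.1249] [510.  44.]
pliers tip_of 0.9 [0.4999 0.3399 0.0504] [198. 128.]
pliers tip_of 0.69 [0.7009 0.2939 0.0525] [466.  61.]
pliers tip_of 0.67 [0.5558 0.2414 0.0829] [319. 219.]
ring tip_of 0.84 [0.693  0.2716 0.0013] [447.  95.]
ring tip_of 0.82 [0.5676 0.2562 0.0303] [325. 181.]
ring tip_of 0.65 [0.505  0.3581 0.0036] [207. 102.]
rack tip_of 0.63 [0.5631 0.2404 0.002 ] [328. 193.]
cover_press tip_of 0.91 [ 0.5051 -0.1951  0.099 ] [412. 282.]
bush_seat tip_of 0.59 [ 0.5604 -0.2123  0.1053] [420. 258.]
spindle_end tip_of 0.7 [ 0.5631 -0.212   0.1284] [422. 255.]
cover_hinge tip_of 0.9 [ 0.6977 -0.2371  0.0933] [432. 204.]
cover_press tip_of 0.76 [ 0.5021 -0.1943  0.0996] [311. 196.]
bush_seat tip_of 0.65 [ 0.5623 -0.2114  0.1051] [293. 198.]
spindle_end tip_of 0.95 [ 0.5632 -0.2101  0.1219] [292. 195.]
```

View pics/w2b.png

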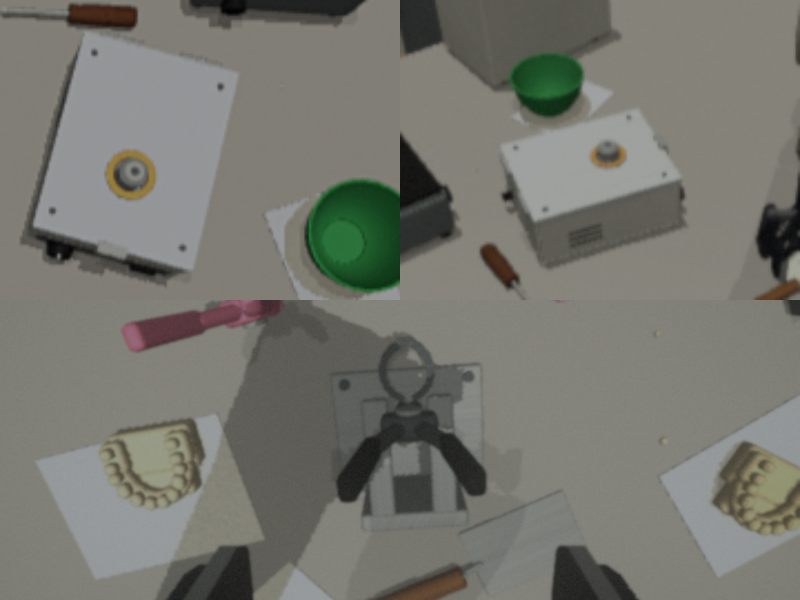

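The cover lies flat and shut with the spindle up through the bush (composite (130,172)). In the wrist view the pliers are square to the tool: ring at (324,178), handle tops centred at (330,268) in wrist pixels. I turn these into positions.

```bash
python3 - <<'E'
from h import *
np.set_printoptions(suppress=True)
p=shot("wrist"); t=T()
for r in manip.silhouettes(p,"pliers")[:4]:
    m=r["pixels"]; v,u=np.nonzero(m); print(r["conf"],m.sum(),u.mean().round(),v.mean().round(),u.min(),u.max(),v.min(),v.max())
    if abs(u.mean()-326)<40 and m.sum()<30000:
        for row in range(v.min(),v.max(),8):
            s=u[v==row]; print(row,s.min(),s.max())
for n,u,v,z in(("ring",324,178,.032),("handtopL",355/1.25,268,.182),("handtopR",470/1.25,268,.182),("handtop",330,268,.182)):
    X=ray(p,u,v,z); print(n,X.round(4),(t[:3,:3].T@(X-t[:3,3])).round(4))
print(manip.get_obs()["clock"])
g=cv2.Canny(cv2.cvtColor(p["color"],7),30,90); L=cv2.HoughLinesP(g[:, :],1,np.pi/720,25,minLineLength=35,maxLineGap=4)
for l in L.reshape(-1,4):
    if 255<min(l[0],l[2]) and max(l[0],l[2])<400 and 150<min(l[1],l[3]) and max(l[1],l[3])<310: print(l)
E
```

```text
0.9 4376 322.0 223.0 264 383 145 275
145 318 325
153 306 335
161 301 341
169 299 343
177 299 342
185 303 339
193 310 332
201 313 333
209 300 345
217 300 346
225 288 361
233 281 368
241 275 375
249 269 382
257 264 383
265 264 383
273 266 280
0.77 3915 167.0 121.0 90 224 63 156
0.76 4407 494.0 50.0 422 578 10 115
0.47 6706 390.0 322.0 278 466 268 380
ring [0.5699 0.2541 0.032 ] [0.016  0.0027 0.3847]
handtopL [0.5418 0.2462 0.182 ] [-0.0036 -0.0189  0.2347]
handtopR [0.5847 0.2247 0.182 ] [-0.0037  0.029   0.2348]
handtop [0.5632 0.2354 0.182 ] [-0.0037  0.0051  0.2348]
8.025
[343 170 381 167]
[380 166 381 230]
```

Call:
{"op": "move_arm", "data": {
  "plan": [0, 0, 0, -0.003, 0.002, 0.02, 0.085, 0, 0, 0, -0.003, 0.002, 0.045, 0.085, 0, 0, 0, -0.003, 0.002, 0.07, 0.085, 0, 0, 0, -0.003, 0.002, 0.092, 0.085, 0, 0, 0, -0.003, 0.002, 0.106, 0.085, 0, 0, 0, -0.003, 0.002, 0.106, 0.085, 0, 0, 0, -0.003, 0.002, 0.106, 0.03, 0, 0, 0, -0.003, 0.002, 0.106, 0.03, 0, 0, 0, -0.003, 0.002, 0.106, 0.03, 0, 0, 0, -0.003, 0.002, 0.106, 0.03, 0, 0, 0, -0.003, 0.002, 0.106, 0.03, 0, 0, 0, -0.003, 0.002, 0.106, 0.03],
  "squeeze": 30
}}

```text
clock: 9.52
position: [0.5609, 0.2385, 0.3132]
ee_rot: [0.85, 0.526, 0.002, 0.0]
ft_force: [-4.0, 0.3, 11.2]
grip_width: 0.418
grasp_force: 29.8
```

```bash
python3 - <<'E'
from h import *
p=shot("wrist"); save(p,"w3.png"); o=manip.get_obs(); print(o["clock"],o["ft_force"],o["torque"],o["grip_width"]*85.4,o["grasp_force"]); find(p,["ring","handles","pliers"],1)
E
```

```text
9.575 [-3.99479055  0.79219436 11.42043322] [ 0.07555937  0.72938937 -0.02348219] 35.329675269523605 29.753352519255714
handles tip_of 0.59 [0.5059 0.3408 0.1244] [ 59. 139.]
pliers tip_of 0.81 [0.5028 0.3414 0.0521] [134. 128.]
```

View pics/w3.png

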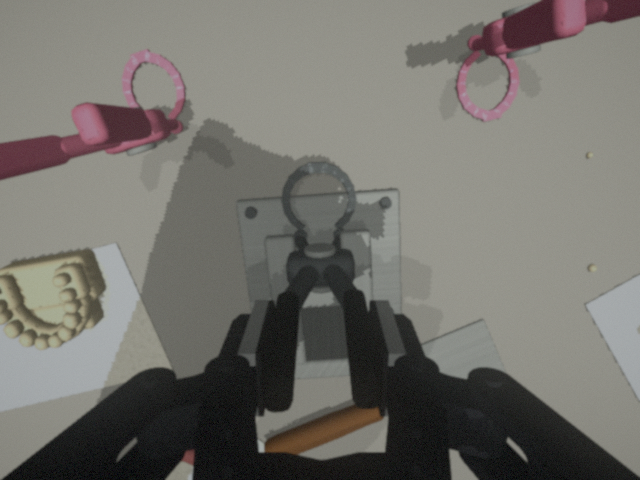

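Both handles are held parallel (opening 35 mm), and the ring is spread and round at (318,200). Lift, draw out, lift.

Call:
{"op": "move_arm", "data": {
  "plan": [0, 0, 0, 0, 0, -0.004, 0.03, 0, 0, 0, 0, 0, -0.008, 0.03, 0, 0, 0, 0, 0, -0.009, 0.03, 0, 0, 0, 0.012, 0, -0.009, 0.03, 0, 0, 0, 0.025, 0, -0.009, 0.03, 0, 0, 0, 0.04, 0, -0.009, 0.03, 0, 0, 0, 0.052, 0, -0.009, 0.03, 0, 0, 0, 0.054, 0, -0.02, 0.03, 0, 0, 0, 0.054, 0, -0.045, 0.03, 0, 0, 0, 0.054, 0, -0.075, 0.03, 0, 0, 0, 0.054, 0, -0.1, 0.03, 0, 0, 0, 0.054, 0, -0.1, 0.03]
}}

```text
clock: 11.22
position: [0.585, 0.286, 0.4134]
ee_rot: [0.851, 0.526, 0.002, 0.0]
ft_force: [0.3, -0.7, -2.3]
grip_width: 0.407
grasp_force: 30.4
```

```bash
python3 - <<'E'
from h import *
np.set_printoptions(suppress=True)
p=shot("wrist"); o=manip.get_obs(); print(T().round(4),o["clock"],o["ft_force"],o["torque"],o["grip_width"]*85.4,o["grasp_force"],np.round(o["joint_pos"],2)); save(p,"w4.png")
find(p,["ring","handles","pliers"],2)
for r in manip.tip_of(p,"ring")[:2]: print((T()[:3,:3].T@(w(p,r["position"])-T()[:3,3])).round(4))
E
```

```text
[[ 0.4468  0.8946  0.0016  0.5849]
 [ 0.8946 -0.4468  0.0004  0.2857]
 [ 0.0011  0.0013 -1.      0.4114]
 [ 0.      0.      0.      1.    ]] 11.275 [ 0.33465073  0.10190863 -2.97152026] [ 0.04089544 -0.00720612  0.038401  ] 35.08894888964694 30.37483279775188 [-0.04  0.47 -0.68  1.35  0.29  1.43 -1.18]
ring tip_of 0.7 [ 0.6953  0.2717 -0.0009] [437. 151.]
ring tip_of 0.7 [ 0.505   0.363  -0.0002] [201. 155.]
handles tip_of 0.89 [0.6995 0.2959 0.1215] [482. 135.]
handles tip_of 0.68 [0.504  0.3418 0.1234] [165. 211.]
pliers tip_of 0.96 [0.7007 0.2955 0.0526] [450. 128.]
pliers tip_of 0.75 [0.583  0.288  0.1813] [314. 263.]
[0.0377 0.1055 0.41  ]
[ 0.0344 -0.1055  0.4095]
```

View pics/w4.png

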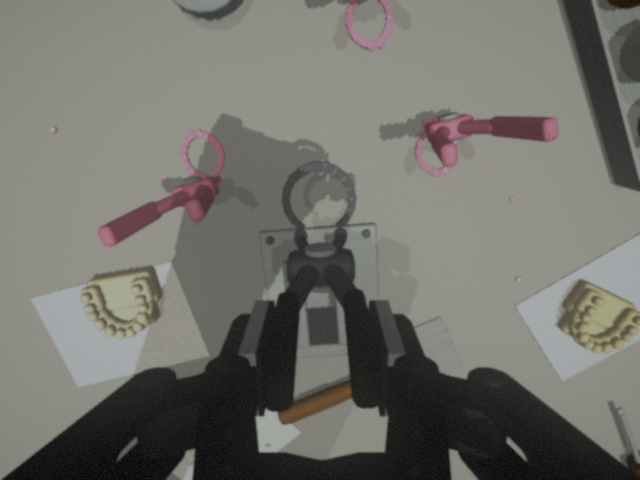

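Pliers held, ring in the same place in view (centre (319,199)), force about the pliers' weight. Now over to the spindle, with the ring about 40 mm above its end.

Call:
{"op": "move_arm", "data": {
  "plan": [0, 0, 0.06, -0.02, 0.008, -0.02, 0.03, 0, 0, 0.18, -0.06, 0.024, -0.035, 0.03, 0, 0, 0.3, -0.105, 0.042, -0.04, 0.03, 0, 0, 0.43, -0.15, 0.06, -0.04, 0.03, 0, 0, 0.56, -0.2, 0.078, -0.04, 0.03, 0, 0, 0.69, -0.25, 0.098, -0.04, 0.03, 0, 0, 0.82, -0.3, 0.117, -0.04, 0.03, 0, 0, 0.95, -0.345, 0.135, -0.04, 0.03, 0, 0, 1.08, -0.39, 0.152, -0.04, 0.03, 0, 0, 1.2, -0.43, 0.168, -0.04, 0.03, 0, 0, 1.295, -0.459, 0.179, -0.04, 0.03, 0, 0, 1.295, -0.459, 0.179, -0.04, 0.03]
}}

```text
clock: 12.98
position: [0.5386, -0.2086, 0.4511]
ee_rot: [0.995, -0.097, -0.0, 0.001]
ft_force: [0.0, -0.7, -2.3]
grip_width: 0.413
grasp_force: 30.5
```

```bash
python3 - <<'E'
from h import *
np.set_printoptions(suppress=True)
p=shot("wrist"); o=manip.get_obs(); t=T(); print(t.round(4),o["clock"],o["ft_force"],o["grip_width"]*85.4,np.round(o["joint_pos"],2)); save(p,"w5.png")
tl=lambda X:(t[:3,:3].T@(X-t[:3,3])).round(4)
for n in ["ring","spindle_end","bush_seat","pliers"]:
    for r in manip.tip_of(p,n)[:1]: X=w(p,r["position"]); print(n,r["conf"],X.round(4),px(p,X).round(1),"tool",tl(X))
for c in("top","scene"):
    q=shot(c)
    for n in ["ring","spindle_end","bush_seat"]:
        for r in manip.tip_of(q,n)[:4]:
            X=w(q,r["position"])
            if X[1]<0: print(c,n,r["conf"],X.round(4),"tool",tl(X))
im=cv2.imread("pics/w5.png")[120:300,200:440]; cv2.imwrite("pics/w5c.png",cv2.resize(im,(800,600),interpolation=2))
E
```

```text
[[ 0.9819 -0.1896  0.0002  0.5392]
 [-0.1896 -0.9819 -0.0002 -0.2064]
 [ 0.0003  0.0001 -1.      0.4512]
 [ 0.      0.      0.      1.    ]] 13.025 [ 0.30332609  0.47744003 -1.27438161] 34.94437595322453 [ 0.54  0.22 -0.31  1.51  0.07  1.42 -1.53]
spindle_end 0.71 [ 0.5639 -0.2076  0.123 ] [312.9 181. ] tool [ 0.0244 -0.0036  0.3282]
bush_seat 0.68 [ 0.5612 -0.2067  0.1023] [312.9 179.6] tool [ 0.0215 -0.004   0.3488]
pliers 0.85 [ 0.5342 -0.2059  0.2197] [317.6 273.4] tool [-0.005   0.0004  0.2315]
top ring 0.51 [ 0.5609 -0.2057  0.1668] tool [ 0.0211 -0.0049  0.2844]
top spindle_end 0.6 [ 0.5622 -0.2124  0.1283] tool [0.0236 0.0014 0.3229]
top spindle_end 0.4 [ 0.5891 -0.2161 -0.0066] tool [ 0.0507 -0.0001  0.4578]
top bush_seat 0.64 [ 0.5617 -0.2042  0.1065] tool [ 0.0215 -0.0065  0.3447]
top bush_seat 0.49 [ 0.5045 -0.1978  0.0996] tool [-0.0358 -0.0019  0.3515]
scene ring 0.61 [ 0.5577 -0.2086  0.1665] tool [ 0.0185 -0.0014  0.2847]
scene spindle_end 0.79 [ 0.561  -0.2121  0.1207] tool [0.0224 0.0014 0.3304]
scene bush_seat 0.71 [ 0.5039 -0.1966  0.1011] tool [-0.0366 -0.003   0.3501]
```

View pics/w5c.png

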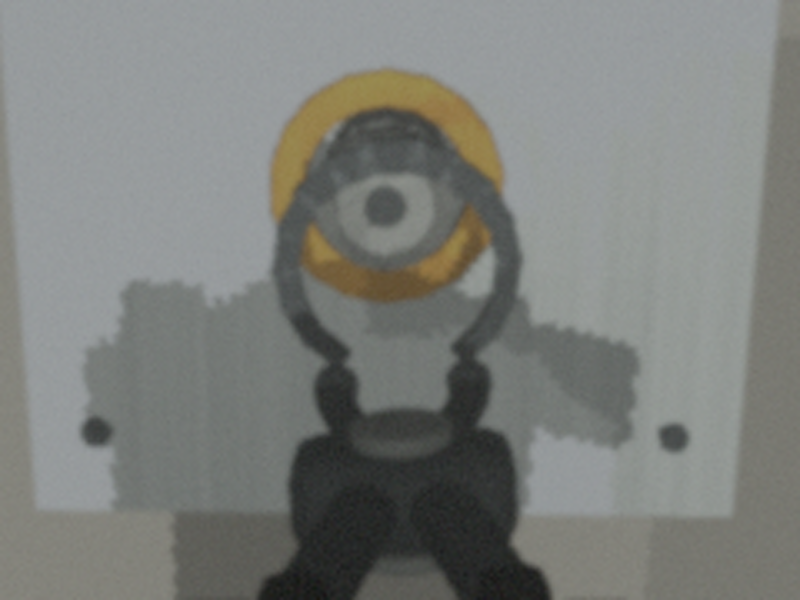

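The view shows the open ring round (spread), bore about 59 px wide (≈35 mm), centred on column 319.5, back at row 152. The spindle end is at (315.8,182.1). I work out the offset with rays.

```bash
cat >> h.py <<'E'
def tray(p,u,v,zt):
    m=np.array(p["mount"]); d=m[:3,:3]@np.array([(u-p["cx"])/p["fx"],(v-p["cy"])/p["fy"],1]); o=m[:3,3]; return (o+d*(zt-o[2])/d[2])
E
python3 - <<'E'
from h import *
np.set_printoptions(suppress=True)
p=shot("wrist"); t=T(); zt=t[2,3]; print(zt)
c=lambda X,Y:(200+X/3.3333,120+Y/3.3333)
print("spindle",tray(p,*c(386,207),zt-.123)[:2].round(4))
print("bush LR",[tray(p,*c(X,190),zt-.103)[:2].round(4) for X in(271,504)], "front/back",tray(p,*c(388,68),zt-.103)[:2].round(4),tray(p,*c(388,302),zt-.103)[:2].round(4))
for z in(.279,.282): 
  print(z,"ring back",tray(p,*c(395,107),z)[:2].round(4),"L/R",tray(p,*c(273,255),z)[:2].round(4),tray(p,*c(521,255),z)[:2].round(4),"lug",tray(p,*c(402,355),z)[:2].round(4))
E
```

```text
0.4507007550807735
spindle [ 0.0239 -0.0042]
bush LR [array([ 0.0239, -0.0305]), array([0.0239, 0.0223])] front/back [ 0.051  -0.0039] [-0.0023 -0.0041]
0.279 ring back [ 0.051  -0.0018] L/R [ 0.0247 -0.0238] [0.0247 0.0208] lug [ 0.0059 -0.0007]
0.282 ring back [ 0.0506 -0.0018] L/R [ 0.024  -0.0241] [0.024 0.021] lug [ 0.005  -0.0007]
```

```bash
python3 - <<'E'
from h import *
from scipy.optimize import least_squares
np.set_printoptions(suppress=True)
p=shot("wrist")
g=cv2.GaussianBlur(cv2.cvtColor(cv2.imread("pics/w4.png"),6),(3,3),0).astype(float)
for z in(.278,.2815):
  # outer edge: cast radial lines in tool plane from rough centre
  m=np.array(p["mount"]); inv=np.linalg.inv(m)
  def pr(x,y):
    c=inv@np.array([x,y,z,1]); return p["fx"]*c[0]/c[2]+p["cx"],p["fy"]*c[1]/c[2]+p["cy"]
  for kind,lo,hi,s in(("inner",.012,.021,-1),("outer",.020,.028,1)):
    P=[]
    for a in np.radians(np.arange(-120,121,6)):
      r=np.arange(lo,hi,.00025); x=.0235+r*np.cos(a); y=-.0013+r*np.sin(a)
      u,v=np.array([pr(*q) for q in zip(x,y)]).T
      f=cv2.remap(g.astype(np.float32),u.astype(np.float32)[None],v.astype(np.float32)[None],1)[0]
      d=s*np.gradient(cv2.GaussianBlur(f[None],(9,1),0)[0]); i=d.argmax()
      if d[i]>.8: P.append((x[i],y[i],np.degrees(a)))
    P=np.array(P); 
    f=least_squares(lambda q:np.hypot(P[:,0]-q[0],P[:,1]-q[1])-q[2],[.0235,0,.018],loss="soft_l1",f_scale=.0004)
    print(z,kind,len(P),f.x.round(4),np.abs(f.fun).mean().round(5))
E
```

```text
0.278 inner 39 [ 0.0225 -0.002   0.0172] 0.00045
0.278 outer 41 [ 0.024  -0.0017  0.0224] 0.00033
0.2815 inner 40 [ 0.0216 -0.002   0.0175] 0.00049
0.2815 outer 41 [ 0.0231 -0.0018  0.0227] 0.00031
```

Ring centre at tool (0.0225,-0.0019), spindle at (0.0241,-0.0041). I correct that and go down to just above the spindle end.

Call:
{"op": "move_arm", "data": {
  "plan": [0, 0, 0, 0.0015, -0.0022, 0.01, 0.03, 0, 0, 0, 0.0015, -0.0022, 0.025, 0.03, 0, 0, 0, 0.0015, -0.0022, 0.038, 0.03, 0, 0, 0, 0.0015, -0.0022, 0.042, 0.03, 0, 0, 0, 0.0015, -0.0022, 0.042, 0.03]
}}

```text
clock: 14.35
position: [0.5418, -0.203, 0.4084]
ee_rot: [0.996, -0.094, -0.0, -0.0]
ft_force: [0.1, 0.7, -1.7]
grip_width: 0.41
grasp_force: 30.5
```

```bash
python3 - <<'E'
from h import *
np.set_printoptions(suppress=True)
p=shot("wrist"); o=manip.get_obs(); t=T(); print(t[:3,3].round(4),o["clock"],o["ft_force"],o["grip_width"]*85.4); save(p,"w6.png")
im=cv2.imread("pics/w6.png")[130:250,240:400]; cv2.imwrite("pics/w6c.png",cv2.resize(im,(800,600),interpolation=2))
E
```

```text
[ 0.542  -0.203   0.4089] 14.4 [ 0.06128446  0.55765604 -1.91406376] 35.01777475605657
```

View pics/w6c.png

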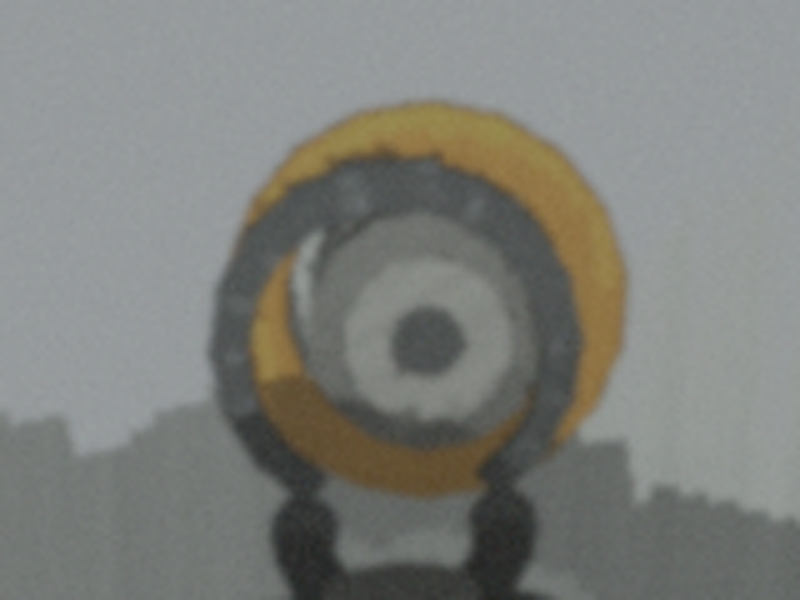

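Ring bore centred at crop column 397, spindle end at (429,340), so the ring is off to the left. The last read was taken while the arm was still settling.

```bash
cat > meas.py <<'E'
from h import *
import sys
np.set_printoptions(suppress=True)
p=shot("wrist"); t=T(); zt=t[2,3]; o=manip.get_obs(); print(t[:3,3].round(4),o["clock"],o["ft_force"].round(1) if hasattr(o["ft_force"],"round") else o["ft_force"])
from scipy.optimize import least_squares
g=cv2.GaussianBlur(cv2.cvtColor(p["color"],7),(3,3),0).astype(np.float32); inv=np.linalg.inv(np.array(p["mount"]))
def edge(z,c,lo,hi,s,A):
    P=[]
    for a in np.radians(A):
        r=np.arange(lo,hi,.00025); X=np.c_[c[0]+r*np.cos(a),c[1]+r*np.sin(a),r*0+z,r*0+1]@inv.T
        f=cv2.remap(g,(p["fx"]*X[:,0]/X[:,2]+p["cx"]).astype(np.float32)[None],(p["fy"]*X[:,1]/X[:,2]+p["cy"]).astype(np.float32)[None],1)
        d=s*np.gradient(cv2.GaussianBlur(f,(9,1),0)[0]); i=d.argmax()
        if d[i]>.6: P.append(X[i]@np.linalg.inv(inv.T))
    P=np.array(P); f=least_squares(lambda q:np.hypot(P[:,0]-q[0],P[:,1]-q[1])-q[2],[*c,(lo+hi)/2],loss="soft_l1",f_scale=.0004)
    return f.x.round(4),len(P),np.abs(f.fun).mean().round(5)
E
python3 - <<'E'
from meas import *
b=tray(p,240+429/5,130+339/5,zt-.123)[:2]; print("spindle by hand",b.round(4))
print("spindle end face",edge(zt-.123,b,.007,.0135,-1,np.arange(0,360,8)))
print("bush",edge(zt-.103,b,.0235,.031,1,np.arange(-100,101,8)))
print("ring outer",edge(.2797,(.0228,-.0018),.0195,.027,1,np.arange(-130,131,8)))
E
```

```text
[ 0.542  -0.203   0.4092] 14.45 [ 0.2  0.6 -2.6]
spindle by hand [0.0222 0.0026]
spindle end face (array([0.022 , 0.0021, 0.0102]), 45, np.float64(0.00016))
bush (array([0.0221, 0.0019, 0.027 ]), 26, np.float64(0.00044))
ring outer (array([ 0.0237, -0.0019,  0.0226]), 33, np.float64(0.00038))
```

Call:
{"op": "move_arm", "data": {
  "plan": [0, 0, 0, 0, 0.004, 0, 0.03, 0, 0, 0, 0, 0.004, 0, 0.03, 0, 0, 0, 0, 0.004, 0, 0.03, 0, 0, 0, 0, 0.004, 0, 0.03]
}}

```text
clock: 14.95
position: [0.5412, -0.2068, 0.4088]
ee_rot: [0.996, -0.093, 0.0, 0.0]
ft_force: [-0.1, -1.0, -2.7]
grip_width: 0.406
grasp_force: 30.5
```

```bash
python3 - <<'E'
from meas import *
b=(.022,-.0019)
print("spindle end face",edge(zt-.123,b,.007,.0135,-1,np.arange(0,360,8)))
print("bush",edge(zt-.103,b,.0235,.031,1,np.arange(-100,101,8)))
print("ring outer",edge(.2797,(.0228,-.0018),.0195,.027,1,np.arange(-130,131,8)))
print("ring inner",edge(.2797,(.0228,-.0018),.0155,.0195,-1,np.arange(-130,131,8)))
E
```

```text
[ 0.5412 -0.2068  0.4087] 15.0 [-1.  -0.2 -2.9]
spindle end face (array([ 0.0223, -0.0017,  0.0102]), 45, np.float64(0.00024))
bush (array([ 0.0231, -0.0017,  0.0264]), 26, np.float64(0.00031))
ring outer (array([ 0.0235, -0.0017,  0.0227]), 33, np.float64(0.00041))
ring inner (array([ 0.0221, -0.0019,  0.017 ]), 31, np.float64(0.00028))
```

Centred to within half a millimetre. Down over the spindle.

Call:
{"op": "move_arm", "data": {
  "plan": [0, 0, 0, 0, 0, 0.003, 0.03, 0, 0, 0, 0, 0, 0.006, 0.03, 0, 0, 0, 0, 0, 0.009, 0.03, 0, 0, 0, 0, 0, 0.012, 0.03, 0, 0, 0, 0, 0, 0.015, 0.03, 0, 0, 0, 0, 0, 0.018, 0.03, 0, 0, 0, 0, 0, 0.02, 0.03, 0, 0, 0, 0, 0, 0.02, 0.03, 0, 0, 0, 0, 0, 0.02, 0.03]
}}

```text
clock: 16.12
position: [0.5412, -0.2069, 0.3888]
ee_rot: [0.996, -0.093, 0.0, 0.0]
ft_force: [-0.6, 0.7, -1.3]
grip_width: 0.407
grasp_force: 30.5
```

```bash
python3 - <<'E'
from meas import *
b=(.0223,-.0018)
print("spindle end face",edge(zt-.123,b,.007,.0135,-1,np.arange(0,360,8)))
print("bush",edge(zt-.103,b,.0245,.031,1,np.arange(-100,101,8)))
for z in (.2797,.2825):
  print("ring outer",edge(z,(.0228,-.0018),.0205,.0245,1,np.arange(-130,131,8)))
  print("ring inner",edge(z,(.0228,-.0018),.0165,.0195,-1,np.arange(-130,131,8)))
print(manip.get_obs()["torque"])
E
```

```text
[ 0.5412 -0.2069  0.3888] 16.175 [-0.4 -0.3 -2.2]
spindle end face (array([ 0.0223, -0.0018,  0.0101]), 45, np.float64(0.00038))
bush (array([ 0.0225, -0.0019,  0.0268]), 26, np.float64(0.00012))
ring outer (array([ 0.0232, -0.0019,  0.0226]), 33, np.float64(0.00017))
ring inner (array([ 0.0231, -0.0018,  0.0173]), 21, np.float64(0.00016))
ring outer (array([ 0.0227, -0.0019,  0.0228]), 33, np.float64(0.00016))
ring inner (array([ 0.0227, -0.0018,  0.0175]), 21, np.float64(0.00019))
[0.03465295 0.00986249 0.00466526]
```

Call:
{"op": "move_arm", "data": {
  "plan": [0, 0, 0, 0, 0, 0.001, 0.03, 0, 0, 0, 0, 0, 0.002, 0.03, 0, 0, 0, 0, 0, 0.002, 0.03]
}}

```text
clock: 16.55
position: [0.5411, -0.2069, 0.3866]
ee_rot: [0.996, -0.093, -0.0, -0.0]
ft_force: [-0.1, -0.4, -2.6]
grip_width: 0.41
grasp_force: 30.5
```

Call:
{"op": "move_arm", "data": {
  "plan": [0, 0, 0, 0, 0, 0.0005, 0.03, 0, 0, 0, 0, 0, 0.001, 0.03, 0, 0, 0, 0, 0, 0.001, 0.03]
}}

```text
clock: 16.92
position: [0.5412, -0.2069, 0.3859]
ee_rot: [0.996, -0.093, 0.0, 0.0]
ft_force: [-0.0, 0.5, -0.1]
grip_width: 0.41
grasp_force: 30.8
```

Call:
{"op": "move_arm", "data": {
  "plan": [0, 0, 0, 0, 0, 0.0005, 0.03, 0, 0, 0, 0, 0, 0.0005, 0.03, 0, 0, 0, 0, 0, 0.0005, 0.03]
}}

```text
clock: 17.3
position: [0.5412, -0.2069, 0.3859]
ee_rot: [0.996, -0.093, 0.0, 0.0]
ft_force: [-3.8, 0.2, 4.7]
grip_width: 0.407
grasp_force: 31.5
```

```bash
python3 - <<'E'
from meas import *
b=(.0223,-.0018)
print("spindle end face",edge(zt-.123,b,.007,.0135,-1,np.arange(0,360,8)))
print("bush",edge(zt-.103,b,.0245,.031,1,np.arange(-100,101,8)))
z=zt-.106
print("ring outer",edge(z,(.0228,-.0018),.0205,.0245,1,np.arange(-130,131,8)))
print("ring inner",edge(z,(.0228,-.0018),.0165,.0195,-1,np.arange(-130,131,8)))
o=manip.get_obs(); print(o["torque"],o["grip_width"]*85.4); save(p,"w7.png")
s=shot("scene"); t=shot("top")
cv2.imwrite("pics/f.png",np.hstack([cv2.resize(cv2.imread("pics/w7.png")[130:280,240:400],(400,375),interpolation=2),cv2.cvtColor(cv2.resize(s["color"][140:260,230:358],(400,375),interpolation=2),4)]))
E
```

```text
[ 0.5412 -0.2069  0.3858] 17.35 [-1.6  0.3  5.4]
spindle end face (array([ 0.0222, -0.0018,  0.0101]), 45, np.float64(0.00033))
bush (array([ 0.0224, -0.0019,  0.0268]), 26, np.float64(0.00015))
ring outer (array([ 0.023 , -0.002 ,  0.0226]), 33, np.float64(0.00018))
ring inner (array([ 0.0228, -0.0018,  0.0174]), 21, np.float64(0.00018))
[0.24039229 0.66656911 0.02969136] 34.88430790701792
```

View pics/f.png

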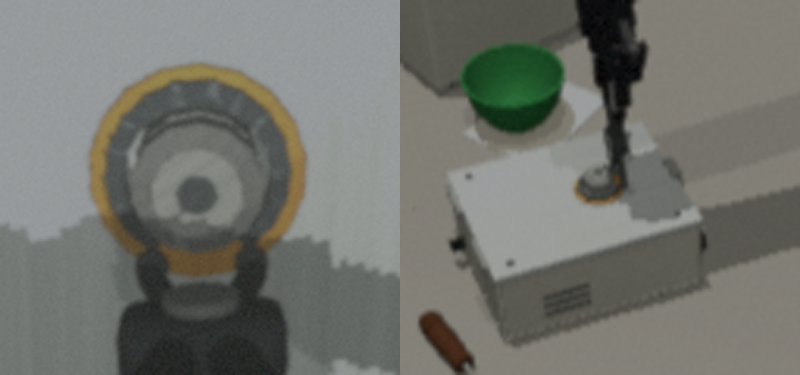

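The spread ring lies concentric on the bush with the spindle standing through it, still held, about 7 N of seating force. The cover is flat. Handing in.

```bash
python3 -c "
from workcell import manip
print(manip.hand_in())"
```

```text
the job is handed in; nothing more can be done
None
```

The cover is snapped shut with the spindle up through its bush. The circlip is held fully spread, flat on the bush and centred round the spindle to within about 0.5 mm; I handed the job in after about 17 s of the 61 s, and no verdict came back. One doubt: the closed fingertips pressed the shut cover with 47 N for a moment, over the 40 N limit if that counts fingertips as well as the gripper's body.

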